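Sort pivot rollers by feel

ROBOT

A 7-joint arm with a two-finger parallel gripper is mounted at the origin on the work surface. World frame = base frame: x ahead of the robot, y to its left, z up, the work surface at z = 0. Lengths are in m, angles in rad, forces in N, time in s.
With the tool pointing down it reaches from about 0.4 to 0.875 m from the base axis. Payload 19.3 kg.
Tool frame: the origin (TCP) lies at the very end of the fingers, on their centre line; the grasp point (between the pads) lies 19 mm behind it; z points along the fingers, y is the line along which they close (so a half turn about z gives the same grasp; the last joint's range is limited). The gripper opens to 85 mm and grips with 20 to 120 N. Pads are 22 mm wide; open, the fingers measure 114 mm over their backs; the gripper's body (76 mm by 85 mm) begins 54 mm behind the grasp point. The pads swing forward as they close: fully open they stand 13 mm farther back than shut.
Start: joints at [1.091, 0.521, -0.036, 1.599, 0.021, 1.021, -0.113], TCP at [0.249, -0.573, 0.231] pointing down, gripper open.
Joint ranges: [-2.91, 2.91], [-0.3, 2.13], [-1.5, 1.42], [0.17, 2.43], [-1.26, 4.41], [0.16, 1.93], [-2.52, 2.52]. Speed limits (rad/s): [1.89, 1.89, 2.39, 2.39, 3.01, 3.01, 3.01].

INTERFACE

Orientations are given as [roll, pitch, yaw] about the fixed x, y, z axes, in that order (R = Rz(yaw) Ry(pitch) Rx(roll)).
In Python, from workcell import bot gives the robot as it stands.
- The arm moves only by the shell command python3 -m crank 'ROWS' [FORCE]. ROWS is a JSON object of lists of equal length, an entry for each row: "travel": the shift along the world's x, y, z in cm, a list of three; "turn": the turn, a rotation vector about the world's x, y, z in degrees, a list of three; "gripper": the closure, from 0 (fully open) to 1 (shut). A call has exactly 5 rows; each row is the pose to reach, as a shift and turn from the pose commanded when the call began; what a row does not reach only later rows make up. A row lasts 1/10 s, in which the tool goes at most 50 mm and 8.59 degrees, less where a joint would pass 70% of its speed; a pose out of reach is approached as far as the arm can. A call with a gripper value outside its range is refused whole. The fingers move at their own pace and stop on an object; FORCE is the grip in N (left out, the last holds). Time passes only in rows, so rows that repeat a pose let the fingers close, or fill a call up. It gives the time, the measured TCP pose, the force, the opening and the grip force at its end, in the units of the state.
- bot.observe(): the state, without advancing time (a new reading comes with each control period).
- bot.grab_frame(name): name is "scene" or "top"; returns a dict with "pixels" (480x640x3 uint8, red, green, blue), "fx", "fy", "cx", "cy" (pixels), "dist" ([k1, k2, p1, p2, k3] as OpenCV has them; the pictures are not rectified), "extrinsics" (4x4, takes a point from world to camera coordinates). Camera axes: x right, y down, z forward; pixel columns grow to the right and rows downward; lengths in m; the calibration is good to about 2 mm. A picture is of the moment at which its call begins. There is no depth.
- bot.job_done(): hands the job in; it is judged then, once.
The state is a dict: "clock": time; "qpos": joint angles; "qd": joint speeds; "joint_efforts": joint torques, N m; "position": TCP position; "tool_rot": TCP orientation; "force": force on the tool from outside, world axes, zero at the start; "moment": the same for the moment, N m; "grip_width": finger opening in m; "finger_force": force on a finger pad.
Only numpy, scipy, OpenCV 4.12 (cv2) and the standard library are available. Lean on these libraries where they do the work, as an engineer would, in place of code of your own. Each camera call takes 0.05 s, during which the arm holds its last target. There are 200 camera calls.

TASK

Check the two white pivot rollers that sit in the timber jig: with the unit still in its pocket, swing the roller by its arm at least a fifth of a turn to feel whether it runs freely or drags, without forcing the unit in the jig; only then lift the unit out by the roller and set it down upright in a tray, gently and without dropping it: a dragging one in the red tray, a free-running one in the green tray. Sort both, and do not disturb the mallet, glue bottle or clamp.

Things in the scene. Friction and masses are not known exactly. Their poses are not given: they have to be found in the camera images.
- rack: fixed timber jig, 97 (its x) x 250 (its y) x 20 mm high. Origin: centre of its underside, on the bench; z up. Two open pockets, centred at y = -65 and +65 mm; pocket floors 12 mm above the bench, lips 8 mm high round them. A unit's foot sits in each pocket with 1.5 mm play on each side, so the pocket stops the foot from turning.
- unit_a: one of two look-alike pivot-roller units, loose, about 0.55 kg. Steel foot 70 (x) x 60 (y) x 12 mm, thin neck to 20 mm, white roller 44 mm across from 20 to 46 mm, 4 mm bolt head. Origin: centre of the foot's underside, 12 mm over the bench in its pocket; z up. Lift it by the roller, from above, fingers either side of the arm. The feet start square to the jig (same x).
- roller_a: the roller of unit_a with its arm, turning without end on the foot's upright axle (z). A sound one turns at about 0.01 N m; a bad one rubs inside and drags at roughly 0.2 N m, either way, felt only while it moves (3 to 4.5 N against a 60 mm/s push 60 mm from the axle). Each may be sound or bad (both, either or neither); it cannot be seen. Origin on the axle, 20 mm above the foot's underside.
- tip_a (a point): orange end of the dark steel arm that sticks out level from roller_a: a bar 8 mm wide and 8 mm high, 24 to 32 mm above the foot's underside, reaching 80 mm from the axle; this point lies mid-bar 74 mm from the axle. At the start the arm points to the foot's -x within 0.25 rad.
- unit_b: one of two look-alike pivot-roller units, loose, about 0.55 kg. Steel foot 70 (x) x 60 (y) x 12 mm, thin neck to 20 mm, white roller 44 mm across from 20 to 46 mm, 4 mm bolt head. Origin: centre of the foot's underside, 12 mm over the bench in its pocket; z up. Lift it by the roller, from above, fingers either side of the arm. The feet start square to the jig (same x).
- roller_b: the roller of unit_b with its arm, turning without end on the foot's upright axle (z). A sound one turns at about 0.01 N m; a bad one rubs inside and drags at roughly 0.2 N m, either way, felt only while it moves (3 to 4.5 N against a 60 mm/s push 60 mm from the axle). Each may be sound or bad (both, either or neither); it cannot be seen. Origin on the axle, 20 mm above the foot's underside.
- tip_b (a point): orange end of the dark steel arm that sticks out level from roller_b: a bar 8 mm wide and 8 mm high, 24 to 32 mm above the foot's underside, reaching 80 mm from the axle; this point lies mid-bar 74 mm from the axle. At the start the arm points to the foot's -x within 0.25 rad.
- tray_red: fixed red open tray for bad units, outside 220 (its x) x 140 (its y) x 20 mm high, walls and floor 4 mm thick, empty, with room for two units side by side along x, 100 mm apart (arms stick out over the rim). Origin: centre of its underside, on the bench; z up.
- tray_green: fixed green open tray for sound units, outside 220 (its x) x 140 (its y) x 20 mm high, walls and floor 4 mm thick, empty, with room for two units side by side along x, 100 mm apart (arms stick out over the rim). Origin: centre of its underside, on the bench; z up.
- mallet: bystander: rubber mallet lying on the bench; origin on the bench under the middle of its head (62 mm in diameter, about 110 mm long along its x); the handle runs about 220 mm along its +y.
- glue: bystander: white glue bottle standing on the bench, 48 mm in diameter, 120 mm high; origin: centre of its underside.
- clamp: bystander: bar clamp lying on the bench, about 100 (its x) x 250 (its y) x 24 mm; origin on the bench under the middle of its bar.
Things that resemble listed ones, but are neither listed nor needed, are in the scene too. What is shaped like the unit_a but pink is not meant.

How it is judged:
At the end, for the whole second after the job is handed in: each unit stands upright (within 0.12 rad), released and at rest on the floor of a tray, within the tray's walls: a dragging unit (its roller rubs inside with more than 5 N) in the red tray, a free-running one in the green tray (((contact force between unit_a and roller_a above 5 N and (x of unit_a in the frame of tray_red between -0.085 and 0.085 m and y of unit_a in the frame of tray_red between -0.05 and 0.05 m and z of unit_a in the frame of tray_red below 0.012 m)) or (contact force between unit_a and roller_a below 5 N and (x of unit_a in the frame of tray_green between -0.085 and 0.085 m and y of unit_a in the frame of tray_green between -0.05 and 0.05 m and z of unit_a in the frame of tray_green below 0.012 m))) and angle between each of unit_a, unit_b's own z axis and vertical below 0.12 rad and linear speed of each of unit_a, unit_b below 0.02 m/s and contact force between the fingers and unit_a below 0.1 N and ((contact force between unit_b and roller_b above 5 N and (x of unit_b in the frame of tray_red between -0.085 and 0.085 m and y of unit_b in the frame of tray_red between -0.05 and 0.05 m and z of unit_b in the frame of tray_red below 0.012 m)) or (contact force between unit_b and roller_b below 5 N and (x of unit_b in the frame of tray_green between -0.085 and 0.085 m and y of unit_b in the frame of tray_green between -0.05 and 0.05 m and z of unit_b in the frame of tray_green below 0.012 m))) and contact force between the fingers and unit_b below 0.1 N); the robot touches nothing.
It fails at once if a unit is lifted out of its pocket before its roller has been turned (its arm is still within about 0.88 rad of the foot's -x) ((height (world z) of unit_a between 0.022 and 0.035 m and distance of unit_a from where it was at the start of the episode below 0.06 m and x of tip_a in the frame of unit_a below -0.047 m) or (height (world z) of unit_b between 0.022 and 0.035 m and distance of unit_b from where it was at the start of the episode below 0.06 m and x of tip_b in the frame of unit_b below -0.047 m)).
It fails at once if a unit is pressed into the jig or a tray with more than 40 N (contact force between any of unit_a, unit_b and rack above 40 N or contact force between any of unit_a, unit_b and tray_red above 40 N or contact force between any of unit_a, unit_b and tray_green above 40 N).
It fails at once if a unit is let go in the air, more than about 25 mm above what it should stand on ((height (world z) of unit_a above 0.038 m and contact force between unit_a and the fingers below 0.05 N and contact force between unit_a and rack below 0.05 N and contact force between unit_a and tray_red below 0.05 N and contact force between unit_a and tray_green below 0.05 N) or (height (world z) of unit_b above 0.038 m and contact force between unit_b and the fingers below 0.05 N and contact force between unit_b and rack below 0.05 N and contact force between unit_b and tray_red below 0.05 N and contact force between unit_b and tray_green below 0.05 N)).
It fails at once if the mallet, glue bottle or clamp is moved more than 20 mm (distance of any of mallet, glue, clamp from where it was at the start of the episode above 0.02 m).
It also fails if it takes over 72 s, if anything falls off the work surface, if the arm or the gripper's body presses on something with over 40 N, if the wrist force passes 120 N, or if a joint passes its speed limit or range.

## Working session

There is one attempt and no reset: what is moved stays moved. The work goes in short steps, Python scripts to look and compute and a shell command to move; the robot and the scene stay as the last step left them, time stands still between calls to the robot, and variables do not carry over. Pictures are saved under pics/ and viewed, at most 10 in all, crops included, and the job is handed in when it is done.

```bash
mkdir -p pics; ls; python3 - <<'E'
from workcell import bot
import cv2,numpy as np
for n in("scene","top"):
    f=bot.grab_frame(n); cv2.imwrite(f"pics/{n}0.png",np.array(f["pixels"])[:,:,::-1])
    print(n,f["fx"],f["fy"],f["cx"],f["cy"],f["dist"],np.round(f["extrinsics"],3).tolist())
print(bot.observe())
E
```

```text
pics
scene 622.1304263581212 622.1304263581212 328.7613147817444 232.17909289433834 [-0.06326245  0.          0.          0.          0.        ] [[-0.607, 0.795, -0.002, 0.356], [0.617, 0.469, -0.632, -0.317], [-0.501, -0.384, -0.775, 1.73], [0.0, 0.0, 0.0, 1.0]]
top 528.5699778644854 528.5699778644854 310.15830376852006 236.57171661732735 [-0.0573751  0.         0.         0.         0.       ] [[0.003, -1.0, -0.023, 0.01], [-0.994, -0.001, -0.111, 0.562], [0.111, 0.024, -0.994, 0.905], [0.0, 0.0, 0.0, 1.0]]
{'clock': 0.1, 'qpos': array([ 1.09079788,  0.52199458, -0.03631418,  1.59994397,  0.0212236 ,
        1.02104964, -0.11279746]), 'qd': array([ 0.00102759, -0.00184855, -0.00099048, -0.00209342,  0.00043515,
       -0.00110646,  0.0018434 ]), 'joint_efforts': array([ 4.80683899e-03, -9.28488994e+01,  1.98416568e+00, -3.70529187e+01,
        1.81520381e-02,  5.39917804e-03, -8.86320367e-05]), 'position': array([ 0.24885841, -0.57300634,  0.23076091]), 'tool_rot': array([-3.14058708e+00,  9.50325636e-05,  4.09790775e-01]), 'force': array([ 0.16741983,  0.68437828, -1.12978503]), 'moment': array([-0.03479652, -0.03438074, -0.01163682]), 'finger_force': 0.0, 'grip_width': 0.08561095500767346}
```

View pics/top0.png

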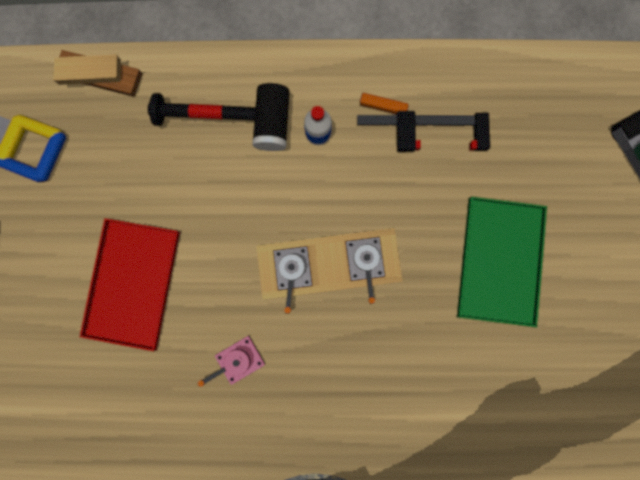

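View pics/scene0.png

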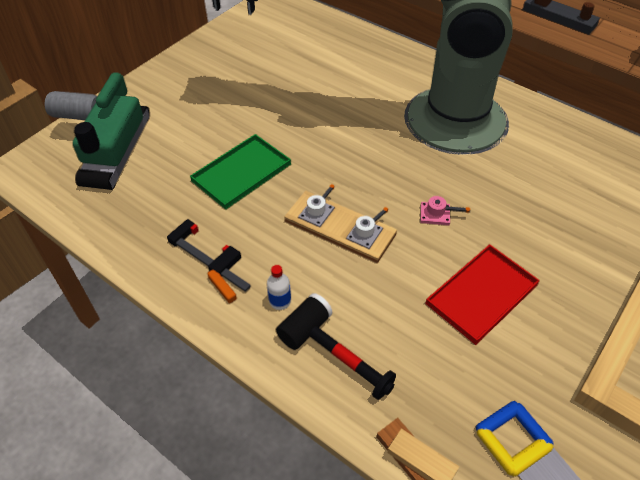

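```bash
cat > h.py <<'E'
from workcell import bot
import cv2,numpy as np
def grab(n):
    f=bot.grab_frame(n); f["K"]=np.array([[f["fx"],0,f["cx"]],[0,f["fy"],f["cy"]],[0,0,1]]);f["E"]=np.array(f["extrinsics"]);f["dist"]=np.array(f["dist"]);f["bgr"]=np.array(f["pixels"])[:,:,::-1].copy();return f
def ray(f,px,z):
    u=cv2.undistortPoints(np.array([[px]],float),f["K"],f["dist"])[0,0]
    R,t=f["E"][:3,:3],f["E"][:3,3]; c=-R.T@t; d=R.T@np.array([u[0],u[1],1]); return c+d*(z-c[2])/d[2]
def blobs(f,lo,hi,amin,roi=None):
    m=cv2.inRange(cv2.cvtColor(f["bgr"],cv2.COLOR_BGR2HSV),lo,hi)
    if roi: z=np.zeros_like(m);x0,y0,x1,y1=roi;z[y0:y1,x0:x1]=255;m&=z
    cs,_=cv2.findContours(m,cv2.RETR_EXTERNAL,cv2.CHAIN_APPROX_NONE)
    return [c for c in cs if cv2.contourArea(c)>=amin]
def mid(c): 
    m=cv2.moments(c); return (m["m10"]/m["m00"],m["m01"]/m["m00"])
E
python3 - <<'E'
from h import *
f=grab("top")
print("white",[ (np.round(mid(c),1),cv2.contourArea(c),cv2.boundingRect(c),ray(f,mid(c),.058).round(4)) for c in blobs(f,(0,0,150),(180,40,255),60,(250,220,420,320))])
print("orange",[(np.round(mid(c),1),cv2.contourArea(c),ray(f,mid(c),.040).round(4)) for c in blobs(f,(3,170,120),(18,255,255),8,(180,220,420,400))])
for n,lo,hi in(("red",(0,180,60),(4,255,255)),("green",(50,120,40),(85,255,255))):
  for c in blobs(f,lo,hi,3000):
    r=cv2.minAreaRect(c); b=cv2.boxPoints(r); print(n,np.round(r[0],1),[ray(f,p,.02).round(3).tolist() for p in b],ray(f,r[0],.02).round(4))
cr=f["bgr"][210:400,180:420]; cv2.imwrite("pics/crop1.png",cv2.resize(cr,None,fx=3.1,fy=3.1,interpolation=cv2.INTER_CUBIC))
g=grab("scene")
print("white",[ (np.round(mid(c),1),cv2.contourArea(c),ray(g,mid(c),.058).round(4)) for c in blobs(g,(0,0,150),(180,40,255),60,(280,180,400,250))])
print("orange",[(np.round(mid(c),1),ray(g,mid(c),.040).round(4)) for c in blobs(g,(3,170,120),(18,255,255),6,(280,170,480,250))])
E
```

```text
white [(array([290.7, 266.7]), 443.0, (279, 255, 25, 24), array([0.5076, 0.0437, 0.058 ])), (array([366.5, 257. ]), 443.0, (355, 245, 24, 25), array([ 0.5243, -0.0859,  0.058 ]))]
orange [(array([200.6, 383.1]), 17.0, array([0.3074, 0.199 , 0.04  ])), (array([287.2, 309.6]), 17.5, array([0.4341, 0.0503, 0.04  ])), (array([371.4, 299.9]), 17.0, array([ 0.4512, -0.0953,  0.04  ]))]
red [129.4 283.8] [[0.383, 0.425, 0.02], [0.601, 0.39, 0.02], [0.573, 0.249, 0.02], [0.359, 0.287, 0.02]] [0.4778 0.3372 0.02  ]
green [502.5 261.4] [[0.418, -0.248, 0.02], [0.637, -0.275, 0.02], [0.623, -0.419, 0.02], [0.404, -0.387, 0.02]] [ 0.5193 -0.3316  0.02  ]
white [(array([366.2, 224.8]), 230.0, array([0.5102, 0.0479, 0.058 ])), (array([315.7, 201.7]), 177.5, array([ 0.5243, -0.0866,  0.058 ]))]
orange [(array([467.5, 208.5]), array([0.3114, 0.2016, 0.04  ])), (array([385.6, 208.6]), array([0.4292, 0.0475, 0.04  ])), (array([331.6, 185.6]), array([ 0.4468, -0.0988,  0.04  ]))]
```

View pics/crop1.png

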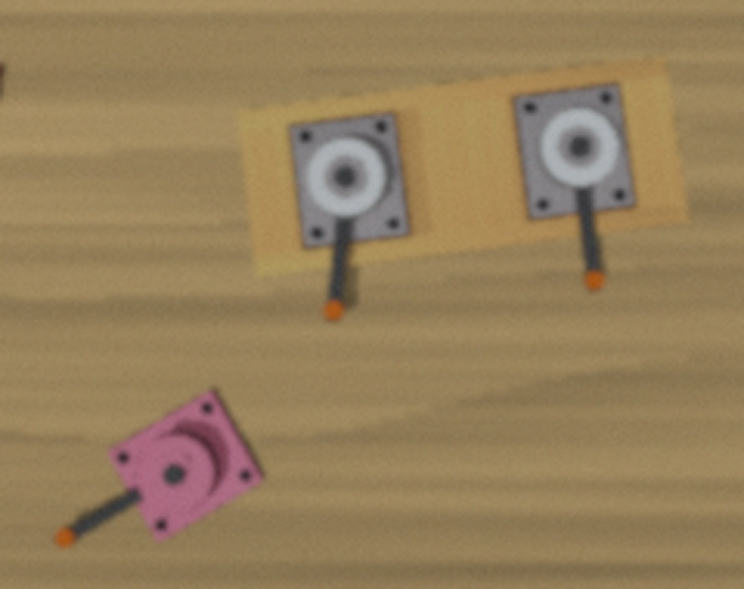

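White units at top-view (291,267) and (367,257) sit in the timber jig and fit. The third look-alike, at (240,360), is pink and outside the jig, so it is not meant. The crop shows both white ones with grey feet in pockets and orange tips at (287,310) and (371,300).

I'll start with the right unit, pushing its arm outward towards -y.

```bash
python3 -m crank '{"travel":[[1.5,3.4,-0.7],[3,6.7,-1.5],[4.5,10.1,-2.2],[6,13.4,-3],[7.3,16.8,-3.7]],"turn":[[0,0,4.4],[0,0,8.9],[0,0,13.3],[0,0,17.7],[0,0,22.2]],"gripper":[1,1,1,1,1]}' 30
python3 -m crank '{"travel":[[1.5,3.4,-0.7],[3,6.7,-1.5],[4.5,10.1,-2.2],[6,13.4,-3],[7.2,16.8,-3.7]],"turn":[[0,0,4.4],[0,0,8.9],[0,0,13.3],[0,0,17.7],[0,0,22.2]],"gripper":[1,1,1,1,1]}'
python3 -m crank '{"travel":[[1.5,3.4,-0.7],[3,6.7,-1.5],[4.5,10.1,-2.2],[6,13.4,-3],[7.2,16.7,-3.7]],"turn":[[0,0,4.4],[0,0,8.9],[0,0,13.3],[0,0,17.7],[0,0,22.2]],"gripper":[1,1,1,1,1]}'
```

```text
clock: 0.7
position: [0.3225, -0.4038, 0.194]
tool_rot: [3.141, -0.0, 0.801]
force: [1.6, -1.2, -1.2]
grip_width: 0.0122
finger_force: 0.0
clock: 1.2
position: [0.3946, -0.2359, 0.157]
tool_rot: [3.141, -0.0, 1.188]
force: [0.7, -0.3, -0.4]
grip_width: -0.0
finger_force: 0.0
clock: 1.7
position: [0.4666, -0.0688, 0.12]
tool_rot: [3.141, -0.0, 1.575]
force: [0.8, -0.1, -1.1]
grip_width: 0.0
finger_force: 0.0
```

```bash
python3 -m crank '{"travel":[[0,0,-3],[0,0,-6],[0,0,-8],[0,0,-9],[0,0,-9]],"turn":[[0,0,0],[0,0,0],[0,0,0],[0,0,0],[0,0,0]],"gripper":[1,1,1,1,1]}'
python3 - <<'E'
from h import *
a=np.array([.524,-.0863])
p=bot.observe()["position"]; print(p,bot.observe()["force"])
for s,name in((0,"first"),):
  prev=p[:2]
  for k,deg in enumerate(np.arange(165,296,5.7)):
    q=a+.060*np.array([np.cos(np.radians(deg)),np.sin(np.radians(deg))]); print(k,round(deg,1),(100*(q-p[:2])).round(2))
E
```

```text
clock: 2.2
position: [0.4655, -0.0701, 0.0295]
tool_rot: [-3.14, -0.0, 1.572]
force: [0.1, -0.1, 0.5]
grip_width: -0.0
finger_force: 0.0
[ 0.46547791 -0.07006591  0.02950973] [ 0.14102887 -0.14350479  0.48192954]
0 165.0 [ 0.06 -0.07]
1 170.7 [-0.07 -0.65]
2 176.4 [-0.14 -1.25]
3 182.1 [-0.14 -1.84]
4 187.8 [-0.09 -2.44]
5 193.5 [ 0.02 -3.02]
6 199.2 [ 0.19 -3.6 ]
7 204.9 [ 0.41 -4.15]
8 210.6 [ 0.69 -4.68]
9 216.3 [ 1.02 -5.18]
10 222.0 [ 1.39 -5.64]
11 227.7 [ 1.81 -6.06]
12 233.4 [ 2.27 -6.44]
13 239.1 [ 2.77 -6.77]
14 244.8 [ 3.3  -7.05]
15 250.5 [ 3.85 -7.28]
16 256.2 [ 4.42 -7.45]
17 261.9 [ 5.01 -7.56]
18 267.6 [ 5.6  -7.62]
19 273.3 [ 6.2  -7.61]
20 279.0 [ 6.79 -7.55]
21 284.7 [ 7.37 -7.43]
22 290.4 [ 7.94 -7.25]
```

```bash
python3 -m crank '{"travel":[[-0.1,-0.6,0],[-0.15,-1.2,0],[-0.15,-1.8,0],[-0.1,-2.4,0],[0,-3,0]],"turn":[[0,0,0],[0,0,0],[0,0,0],[0,0,0],[0,0,0]],"gripper":[1,1,1,1,1]}'
python3 -m crank '{"travel":[[0.2,-0.6,0],[0.4,-1.1,0],[0.7,-1.65,0],[1,-2.15,0],[1.4,-2.6,0]],"turn":[[0,0,0],[0,0,0],[0,0,0],[0,0,0],[0,0,0]],"gripper":[1,1,1,1,1]}'
python3 -m crank '{"travel":[[0.4,-0.4,0],[0.9,-0.8,0],[1.4,-1.1,0],[1.9,-1.4,0],[2.5,-1.65,0]],"turn":[[0,0,0],[0,0,0],[0,0,0],[0,0,0],[0,0,0]],"gripper":[1,1,1,1,1]}'
python3 - <<'E'
from h import *
o=bot.observe();print(o["force"],o["moment"],o["qd"].round(3))
f=grab("top");cr=f["bgr"][210:400,180:420]; cv2.imwrite("pics/crop2.png",cv2.resize(cr,None,fx=2.5,fy=2.5))
print("orange",[(np.round(mid(c),1),ray(f,mid(c),.040).round(4)) for c in blobs(f,(3,170,120),(18,255,255),6,(180,220,450,400))])
E
```

```text
clock: 2.7
position: [0.4661, -0.101, 0.0306]
tool_rot: [3.141, 0.0, 1.572]
force: [0.6, 3.4, 1.6]
grip_width: -0.0001
finger_force: 1.4
clock: 3.2
position: [0.4801, -0.1267, 0.0302]
tool_rot: [-3.141, 0.0, 1.572]
force: [-0.3, 3.0, 0.1]
grip_width: 0.0001
finger_force: 1.0
clock: 3.7
position: [0.5053, -0.143, 0.0303]
tool_rot: [-3.141, 0.0, 1.572]
force: [-2.3, 1.7, 0.5]
grip_width: 0.0001
finger_force: 1.1
[-2.2925423   1.73799836  0.49673349] [0.31962446 0.50973892 0.02993301] [ 0.028  0.067 -0.023 -0.17  -0.022  0.108  0.067]
orange [(array([200.6, 383.1]), array([0.3074, 0.199 , 0.04  ])), (array([287.3, 309.6]), array([0.4341, 0.0502, 0.04  ]))]
```

```bash
python3 -m crank '{"travel":[[0.6,-0.2,0],[1.2,-0.3,0],[1.2,-0.3,0],[1.2,-0.3,0],[1.0,0.6,0]],"turn":[[0,0,0],[0,0,0],[0,0,0],[0,0,0],[0,0,0]],"gripper":[1,1,1,1,1]}'
python3 -m crank '{"travel":[[-0.6,0,1],[-0.6,0,5],[-0.6,0,8],[-0.6,0,9],[-0.6,0,9]],"turn":[[0,0,0],[0,0,0],[0,0,0],[0,0,0],[0,0,0]],"gripper":[0,0,0,0,0]}'
python3 - <<'E'
from h import *
f=grab("scene");cv2.imwrite("pics/crop3.png",cv2.resize(f["bgr"][130:280,240:440],None,fx=3,fy=3))
print("orange",[(np.round(mid(c),1),ray(f,mid(c),.040).round(4)) for c in blobs(f,(3,170,120),(18,255,255),4,(230,170,480,250))])
E
```

```text
clock: 4.25
position: [0.515, -0.1375, 0.0303]
tool_rot: [3.141, 0.0, 1.571]
force: [-1.2, -0.5, 0.4]
grip_width: -0.0001
finger_force: 0.0
clock: 4.75
position: [0.5094, -0.1369, 0.122]
tool_rot: [3.139, 0.001, 1.572]
force: [-0.5, 1.0, -0.6]
grip_width: 0.0725
finger_force: 0.0
orange [(array([467.5, 208.5]), array([0.3114, 0.2016, 0.04  ])), (array([385.6, 208.6]), array([0.4292, 0.0475, 0.04  ])), (array([286.5, 196.9]), array([ 0.5417, -0.1623,  0.04  ]))]
```

View pics/crop3.png

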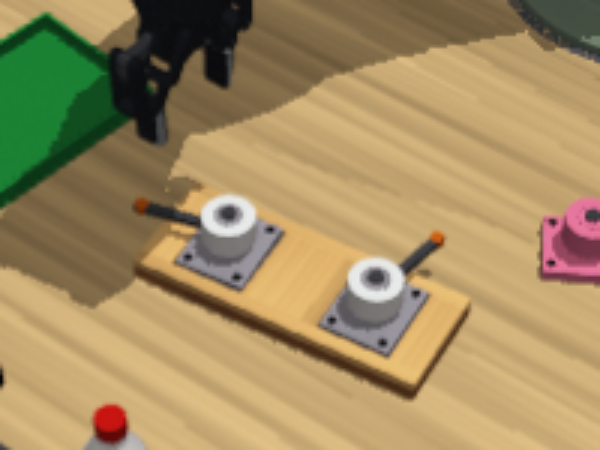

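Right roller gave a steady drag of about 3 N while moving, so it is bad. In the picture its arm now points away at scene (286,197), having swung about 96°. Next I grasp it with the tool turned 13°.

```bash
python3 -m crank '{"travel":[[0.5,1.7,0],[1,3.4,0],[1.5,5.1,0],[1.5,5.1,-2],[1.5,5.1,-4]],"turn":[[0,0,4],[0,0,9],[0,0,13],[0,0,13],[0,0,13]],"gripper":[0,0,0,0,0]}' 40
python3 -m crank '{"travel":[[0,0,-2],[0,0,-4],[0,0,-5],[0,0,-5.7],[0,0,-5.7]],"turn":[[0,0,0],[0,0,0],[0,0,0],[0,0,0],[0,0,0]],"gripper":[0,0,0,0,0]}'
python3 -m crank '{"travel":[[0,0,0],[0,0,0],[0,0,0],[0,0,0],[0,0,0]],"turn":[[0,0,0],[0,0,0],[0,0,0],[0,0,0],[0,0,0]],"gripper":[0.3,0.45,0.6,0.8,0.8]}'
```

```text
clock: 5.3
position: [0.5241, -0.0842, 0.0793]
tool_rot: [3.142, -0.001, 1.803]
force: [0.8, -0.6, 0.1]
grip_width: 0.0852
finger_force: 0.0
clock: 5.8
position: [0.5237, -0.0853, 0.0226]
tool_rot: [-3.14, -0.001, 1.8]
force: [0.5, -0.3, -0.2]
grip_width: 0.0854
finger_force: 0.0
clock: 6.3
position: [0.5242, -0.0859, 0.024]
tool_rot: [3.141, 0.001, 1.799]
force: [-2.6, 0.5, 8.3]
grip_width: 0.0427
finger_force: 39.3
```

```bash
python3 -m crank '{"travel":[[0,0,0.2],[0,0,0.5],[0,0,1],[0,0,1.5],[0,0,2]],"turn":[[0,0,0],[0,0,0],[0,0,0],[0,0,0],[0,0,0]],"gripper":[0.8,0.8,0.8,0.8,0.8]}' 60
python3 -m crank '{"travel":[[0,0,1],[0,0,2.5],[0,0,4],[0,0,6],[0,0,7]],"turn":[[0,0,0],[0,0,0],[0,0,0],[0,0,0],[0,0,0]],"gripper":[0.8,0.8,0.8,0.8,0.8]}'
```

```text
clock: 6.8
position: [0.524, -0.0858, 0.0438]
tool_rot: [3.142, 0.0, 1.799]
force: [-0.3, -1.0, -5.5]
grip_width: 0.0426
finger_force: 61.5
clock: 7.3
position: [0.5247, -0.0858, 0.1157]
tool_rot: [3.139, 0.001, 1.799]
force: [-0.3, 0.0, -5.6]
grip_width: 0.0427
finger_force: 61.9
```

```bash
R='"turn":[[0,0,0],[0,0,0],[0,0,0],[0,0,0],[0,0,0]],"gripper":[0.8,0.8,0.8,0.8,0.8]'
python3 -m crank '{"travel":[[0,1.5,0],[0,4,0],[0.1,7,0],[0.1,10.5,0],[0.1,14,0]],"turn":[[0,0,0],[0,0,0],[0,0,0],[0,0,0],[0,0,0]],"gripper":[0.8,0.8,0.8,0.8,0.8]}'
python3 -m crank '{"travel":[[0,3.5,0],[0,7,0],[0.1,10.5,0],[0.1,14,0],[0.1,17,0]],"turn":[[0,0,0],[0,0,0],[0,0,0],[0,0,0],[0,0,0]],"gripper":[0.8,0.8,0.8,0.8,0.8]}'
python3 -m crank '{"travel":[[0,3,0],[0.1,6,0],[0.1,8.5,0],[0.1,10,0],[0.1,10.6,0]],"turn":[[0,0,0],[0,0,0],[0,0,0],[0,0,0],[0,0,0]],"gripper":[0.8,0.8,0.8,0.8,0.8]}'
python3 -m crank '{"travel":[[0,0,-1.5],[0,0,-3.5],[0,0,-5.5],[0,0,-7],[0,0,-8]],"turn":[[0,0,0],[0,0,0],[0,0,0],[0,0,0],[0,0,0]],"gripper":[0.8,0.8,0.8,0.8,0.8]}'
```

```text
clock: 7.8
position: [0.5246, 0.056, 0.1132]
tool_rot: [-3.141, -0.0, 1.799]
force: [1.2, -0.9, -5.1]
grip_width: 0.0424
finger_force: 61.8
clock: 8.3
position: [0.5252, 0.2269, 0.1132]
tool_rot: [-3.141, -0.001, 1.8]
force: [0.2, -0.4, -4.8]
grip_width: 0.0425
finger_force: 61.8
clock: 8.8
position: [0.5262, 0.3318, 0.113]
tool_rot: [-3.141, -0.0, 1.801]
force: [-0.6, -0.6, -6.4]
grip_width: 0.0425
finger_force: 61.8
clock: 9.3
position: [0.5268, 0.3288, 0.0315]
tool_rot: [-3.14, 0.001, 1.798]
force: [-0.3, -0.4, -4.5]
grip_width: 0.0425
finger_force: 61.8
```

```bash
python3 -m crank '{"travel":[[0,0,-0.4],[0,0,-0.8],[0,0,-1.1],[0,0,-1.3],[0,0,-1.4]],"turn":[[0,0,0],[0,0,0],[0,0,0],[0,0,0],[0,0,0]],"gripper":[0.8,0.8,0.8,0.8,0.8]}'
python3 -m crank '{"travel":[[0,0,-0.05],[0,0,-0.1],[0,0,-0.1],[0,0,-0.1],[0,0,-0.1]],"turn":[[0,0,0],[0,0,0],[0,0,0],[0,0,0],[0,0,0]],"gripper":[0.8,0.8,0.8,0.8,0.8]}'
```

```text
clock: 9.8
position: [0.5271, 0.3303, 0.0195]
tool_rot: [3.141, -0.0, 1.799]
force: [0.4, 0.3, -6.1]
grip_width: 0.0429
finger_force: 61.8
clock: 10.3
position: [0.527, 0.3303, 0.0183]
tool_rot: [3.142, -0.0, 1.799]
force: [0.3, -0.1, -5.0]
grip_width: 0.0424
finger_force: 61.8
```

```bash
python3 -m crank '{"travel":[[0,0,-0.05],[0,0,-0.1],[0,0,-0.15],[0,0,-0.15],[0,0,-0.15]],"turn":[[0,0,0],[0,0,0],[0,0,0],[0,0,0],[0,0,0]],"gripper":[0.8,0.8,0.8,0.8,0.8]}'
python3 -m crank '{"travel":[[0,0,-0.05],[0,0,-0.1],[0,0,-0.1],[0,0,-0.1],[0,0,-0.1]],"turn":[[0,0,0],[0,0,0],[0,0,0],[0,0,0],[0,0,0]],"gripper":[0.8,0.8,0.8,0.8,0.8]}'
```

```text
clock: 10.8
position: [0.527, 0.3302, 0.0168]
tool_rot: [-3.142, -0.0, 1.799]
force: [0.8, 0.8, -6.1]
grip_width: 0.0424
finger_force: 61.8
clock: 11.3
position: [0.5271, 0.3303, 0.0162]
tool_rot: [3.141, 0.0, 1.799]
force: [-3.2, -1.5, 6.0]
grip_width: 0.043
finger_force: 62.8
```

```bash
python3 -m crank '{"travel":[[0,0,0],[0,0,0],[0,0,0.2],[0,0,3],[0,0,6]],"turn":[[0,0,0],[0,0,0],[0,0,0],[0,0,0],[0,0,0]],"gripper":[0.4,0,0,0,0]}'
python3 -m crank '{"travel":[[0,0,3],[0,0,5],[-1,-4,5],[-2,-8,5],[-3,-12,5]],"turn":[[0,0,0],[0,0,0],[0,0,-4],[0,0,-8],[0,0,-13]],"gripper":[0,0,0,0,0]}'
python3 -m crank '{"travel":[[-1,-4.5,0],[-2,-9,0],[-3,-13.5,0],[-4,-17,0],[-4.6,-18.2,0]],"turn":[[0,0,0],[0,0,0],[0,0,0],[0,0,0],[0,0,0]],"gripper":[1,1,1,1,1]}'
python3 - <<'E'
from h import *
f=grab("top");cv2.imwrite("pics/t2.png",f["bgr"])
print("white",[ (np.round(mid(c),1),cv2.contourArea(c),ray(f,mid(c),.058).round(4)) for c in blobs(f,(0,0,150),(180,40,255),60,(50,200,420,380))])
E
```

```text
clock: 11.8
position: [0.5265, 0.3301, 0.0759]
tool_rot: [-3.14, 0.0, 1.799]
force: [0.5, -0.3, 0.7]
grip_width: 0.0856
finger_force: 0.0
clock: 12.3
position: [0.4965, 0.2089, 0.1261]
tool_rot: [3.141, -0.0, 1.569]
force: [0.9, -0.3, 0.3]
grip_width: 0.0851
finger_force: 0.0
clock: 12.8
position: [0.4501, 0.0247, 0.1259]
tool_rot: [-3.141, 0.001, 1.568]
force: [1.1, 0.7, -0.3]
grip_width: 0.0121
finger_force: 0.0
white [(array([128.1, 255.2]), 436.0, array([0.5266, 0.3275, 0.058 ]))]
```

View pics/t2.png

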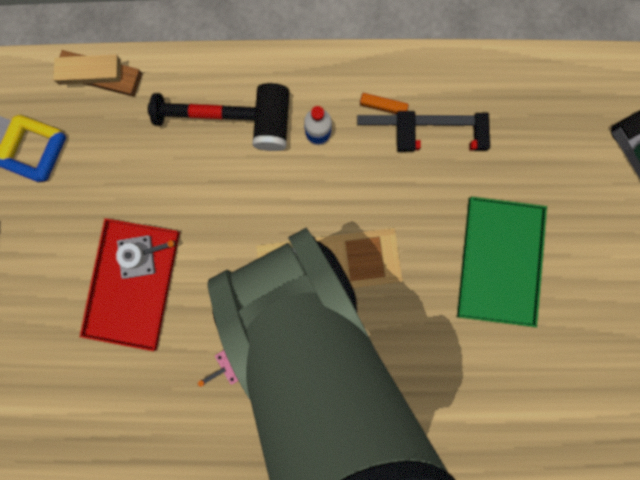

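The right unit stands upright in the red tray at (128,255). The left unit is next.

```bash
python3 -m crank '{"travel":[[0,0,-3],[0,0,-6],[0,0,-8.5],[0,0,-9.5],[0,0,-9.5]],"turn":[[0,0,0],[0,0,0],[0,0,0],[0,0,0],[0,0,0]],"gripper":[1,1,1,1,1]}'
python3 -m crank '{"travel":[[-0.1,0.6,0],[-0.15,1.2,0],[-0.15,1.8,0],[-0.1,2.4,0],[0,3,0]],"turn":[[0,0,0],[0,0,0],[0,0,0],[0,0,0],[0,0,0]],"gripper":[1,1,1,1,1]}'
python3 -m crank '{"travel":[[0.2,0.6,0],[0.4,1.1,0],[0.7,1.65,0],[1,2.15,0],[1.4,2.6,0]],"turn":[[0,0,0],[0,0,0],[0,0,0],[0,0,0],[0,0,0]],"gripper":[1,1,1,1,1]}'
python3 -m crank '{"travel":[[0.4,0.4,0],[0.9,0.8,0],[1.4,1.1,0],[1.9,1.4,0],[2.5,1.65,0]],"turn":[[0,0,0],[0,0,0],[0,0,0],[0,0,0],[0,0,0]],"gripper":[1,1,1,1,1]}'
```

```text
clock: 13.35
position: [0.4507, 0.0291, 0.0301]
tool_rot: [-3.14, -0.0, 1.573]
force: [-0.6, 0.4, 0.6]
grip_width: -0.0001
finger_force: 0.0
clock: 13.85
position: [0.4511, 0.0588, 0.0311]
tool_rot: [3.141, 0.0, 1.572]
force: [0.5, -3.1, 1.1]
grip_width: -0.0001
finger_force: 1.3
clock: 14.35
position: [0.4651, 0.0847, 0.0307]
tool_rot: [-3.141, 0.0, 1.572]
force: [-0.6, -2.4, -0.6]
grip_width: 0.0003
finger_force: 1.0
clock: 14.85
position: [0.4903, 0.101, 0.0308]
tool_rot: [-3.141, -0.0, 1.572]
force: [-1.6, -1.6, 0.7]
grip_width: -0.0
finger_force: 1.1
```

Left roller also drags: about 3.1, 2.5 and 2.3 N against the motion, with a pad reading over 1 N, the same as the other one. I finish its swing and look.

```bash
python3 -m crank '{"travel":[[0.6,0.2,0],[1.2,0.3,0],[1.2,0.3,0],[1.2,0.3,0],[1.0,-0.6,0]],"turn":[[0,0,0],[0,0,0],[0,0,0],[0,0,0],[0,0,0]],"gripper":[1,1,1,1,1]}'
python3 -m crank '{"travel":[[-0.6,0,1],[-0.6,0,5],[-0.6,0,8],[-0.6,0,9],[-0.6,0,9]],"turn":[[0,0,0],[0,0,0],[0,0,0],[0,0,0],[0,0,0]],"gripper":[0,0,0,0,0]}'
python3 - <<'E'
from h import *
f=grab("scene");cv2.imwrite("pics/s3.png",cv2.resize(f["bgr"][130:330,280:560],None,fx=2.5,fy=2.5))
print("orange",[(np.round(mid(c),1),ray(f,mid(c),.040).round(4)) for c in blobs(f,(3,170,120),(18,255,255),4,(230,170,560,280))])
print("white",[ (np.round(mid(c),1),cv2.contourArea(c),ray(f,mid(c),.058).round(4)) for c in blobs(f,(0,0,150),(180,40,255),60,(280,180,560,300))])
E
```

```text
clock: 15.35
position: [0.5001, 0.0955, 0.0309]
tool_rot: [3.141, -0.001, 1.574]
force: [-0.4, 0.3, 0.6]
grip_width: 0.0001
finger_force: 0.0
clock: 15.85
position: [0.4944, 0.0945, 0.1225]
tool_rot: [3.139, -0.0, 1.572]
force: [-0.0, -0.1, -0.2]
grip_width: 0.0723
finger_force: 0.0
orange [(array([385.2, 246.9]), array([0.5245, 0.111 , 0.04  ])), (array([467.5, 208.5]), array([0.3114, 0.2016, 0.04  ])), (array([308. , 215.1]), array([ 0.5557, -0.0854,  0.04  ]))]
white [(array([470.5, 293.3]), 212.5, array([0.5307, 0.3285, 0.058 ])), (array([283.6, 282.2]), 97.0, array([7.446e-01, 1.000e-04, 5.800e-02])), (array([365. , 222.8]), 171.5, array([0.5071, 0.0423, 0.058 ]))]
```

View pics/s3.png

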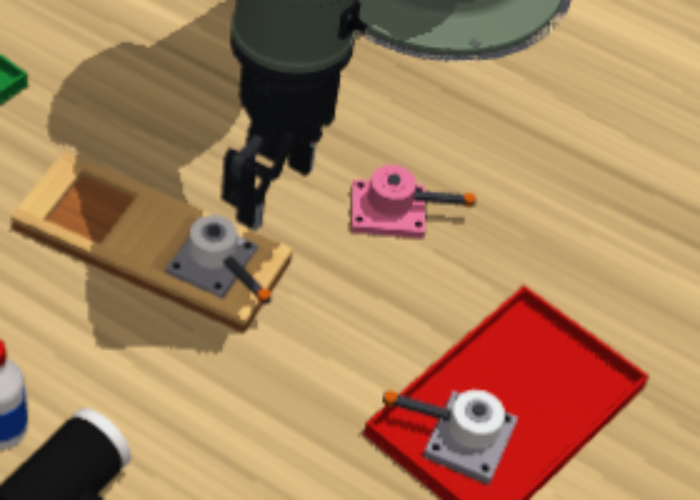

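The arm at scene (385,247) now points about 76°, a swing of about 99°; the other unit stands in the red tray at (470,293). Next I grasp the left unit.

```bash
python3 -m crank '{"travel":[[0.5,-1.7,0],[1,-3.4,0],[1.4,-5.1,0],[1.4,-5.1,-2],[1.4,-5.1,-4]],"turn":[[0,0,-5],[0,0,-10],[0,0,-14],[0,0,-14],[0,0,-14]],"gripper":[0,0,0,0,0]}' 40
python3 -m crank '{"travel":[[0,0,-2],[0,0,-4],[0,0,-5],[0,0,-5.5],[0,0,-5.5]],"turn":[[0,0,0],[0,0,0],[0,0,0],[0,0,0],[0,0,0]],"gripper":[0,0,0,0,0]}'
python3 -m crank '{"travel":[[0,0,0],[0,0,0],[0,0,0],[0,0,0],[0,0,0]],"turn":[[0,0,0],[0,0,0],[0,0,0],[0,0,0],[0,0,0]],"gripper":[0.3,0.45,0.6,0.8,0.8]}'
```

```text
clock: 16.4
position: [0.5079, 0.0428, 0.0798]
tool_rot: [-3.142, 0.0, 1.326]
force: [0.7, 0.9, -0.5]
grip_width: 0.0855
finger_force: 0.0
clock: 16.9
position: [0.5077, 0.0436, 0.0254]
tool_rot: [-3.141, 0.0, 1.328]
force: [-0.1, 0.9, 0.3]
grip_width: 0.0855
finger_force: 0.0
clock: 17.4
position: [0.5082, 0.0437, 0.0265]
tool_rot: [3.141, -0.0, 1.328]
force: [-2.9, -0.1, 10.0]
grip_width: 0.043
finger_force: 39.1
```

```bash
python3 -m crank '{"travel":[[0,0,0.2],[0,0,0.5],[0,0,1],[0,0,1.5],[0,0,2]],"turn":[[0,0,0],[0,0,0],[0,0,0],[0,0,0],[0,0,0]],"gripper":[0.8,0.8,0.8,0.8,0.8]}' 60
python3 -m crank '{"travel":[[0,0,1],[0,0,2.5],[0,0,4],[0,0,6],[0,0,7]],"turn":[[0,0,0],[0,0,0],[0,0,0],[0,0,0],[0,0,0]],"gripper":[0.8,0.8,0.8,0.8,0.8]}'
python3 -m crank '{"travel":[[-0.4,1.5,0],[-1,4,0],[-1.8,7,0],[-2.7,10,0],[-3.5,13,0]],"turn":[[0,0,0],[0,0,0],[0,0,0],[0,0,0],[0,0,0]],"gripper":[0.8,0.8,0.8,0.8,0.8]}'
python3 -m crank '{"travel":[[-0.9,3.5,0],[-1.9,7,0],[-2.7,10.5,0],[-3.5,13.5,0],[-4,15.5,0]],"turn":[[0,0,0],[0,0,0],[0,0,0],[0,0,0],[0,0,0]],"gripper":[0.8,0.8,0.8,0.8,0.8]}'
```

```text
clock: 17.9
position: [0.508, 0.0437, 0.0463]
tool_rot: [-3.142, -0.0, 1.328]
force: [-0.9, -0.6, -5.7]
grip_width: 0.0427
finger_force: 61.6
clock: 18.4
position: [0.5085, 0.0438, 0.1177]
tool_rot: [3.14, -0.001, 1.328]
force: [-1.0, 0.4, -6.5]
grip_width: 0.0425
finger_force: 62.0
clock: 18.9
position: [0.4724, 0.1748, 0.116]
tool_rot: [-3.142, 0.0, 1.328]
force: [0.3, 1.6, -5.7]
grip_width: 0.0425
finger_force: 61.9
clock: 19.4
position: [0.4318, 0.3311, 0.116]
tool_rot: [-3.141, -0.001, 1.33]
force: [0.0, 0.5, -6.2]
grip_width: 0.0423
finger_force: 61.9
```

```bash
python3 -m crank '{"travel":[[-0.3,1,0],[-0.4,1.5,0],[-0.4,1.5,-1.5],[-0.4,1.5,-3.5],[-0.4,1.5,-5.5]],"turn":[[0,0,0],[0,0,0],[0,0,0],[0,0,0],[0,0,0]],"gripper":[0.8,0.8,0.8,0.8,0.8]}'
python3 -m crank '{"travel":[[0,0,-1],[0,0,-2],[0,0,-2.7],[0,0,-3.2],[0,0,-3.5]],"turn":[[0,0,0],[0,0,0],[0,0,0],[0,0,0],[0,0,0]],"gripper":[0.8,0.8,0.8,0.8,0.8]}'
python3 -m crank '{"travel":[[0,0,-0.2],[0,0,-0.3],[0,0,-0.4],[0,0,-0.5],[0,0,-0.5]],"turn":[[0,0,0],[0,0,0],[0,0,0],[0,0,0],[0,0,0]],"gripper":[0.8,0.8,0.8,0.8,0.8]}'
```

```text
clock: 19.9
position: [0.4297, 0.3425, 0.0603]
tool_rot: [3.141, 0.0, 1.326]
force: [1.0, 0.5, -6.5]
grip_width: 0.0421
finger_force: 61.9
clock: 20.4
position: [0.4291, 0.3438, 0.0257]
tool_rot: [3.141, -0.0, 1.328]
force: [-0.1, -0.2, -6.2]
grip_width: 0.0423
finger_force: 62.1
clock: 20.9
position: [0.429, 0.3438, 0.0208]
tool_rot: [3.142, -0.0, 1.328]
force: [0.4, 1.3, -6.7]
grip_width: 0.0423
finger_force: 62.1
```

```bash
python3 -m crank '{"travel":[[0,0,-0.05],[0,0,-0.1],[0,0,-0.15],[0,0,-0.2],[0,0,-0.2]],"turn":[[0,0,0],[0,0,0],[0,0,0],[0,0,0],[0,0,0]],"gripper":[0.8,0.8,0.8,0.8,0.8]}'
python3 -m crank '{"travel":[[0,0,-0.05],[0,0,-0.1],[0,0,-0.1],[0,0,-0.1],[0,0,-0.1]],"turn":[[0,0,0],[0,0,0],[0,0,0],[0,0,0],[0,0,0]],"gripper":[0.8,0.8,0.8,0.8,0.8]}'
```

```text
clock: 21.4
position: [0.429, 0.3438, 0.0188]
tool_rot: [3.142, 0.0, 1.328]
force: [0.0, 0.2, -4.9]
grip_width: 0.0422
finger_force: 62.4
clock: 21.9
position: [0.429, 0.3438, 0.0186]
tool_rot: [3.141, -0.0, 1.328]
force: [-5.8, -3.6, 15.3]
grip_width: 0.0424
finger_force: 64.3
```

Contact made; release, rise and look.

```bash
python3 -m crank '{"travel":[[0,0,0],[0,0,0],[0,0,0.2],[0,0,3],[0,0,6]],"turn":[[0,0,0],[0,0,0],[0,0,0],[0,0,0],[0,0,0]],"gripper":[0.4,0,0,0,0]}'
python3 -m crank '{"travel":[[0,0,4],[0,0,8],[0,-4,10],[0,-8,10],[0,-12,10]],"turn":[[0,0,0],[0,0,0],[0,0,0],[0,0,0],[0,0,0]],"gripper":[0,0,0,0,0]}'
python3 -m crank '{"travel":[[0,-4,0],[0,-8,0],[0,-12,0],[0,-15,0],[0,-15,0]],"turn":[[0,0,0],[0,0,0],[0,0,0],[0,0,0],[0,0,0]],"gripper":[0,0,0,0,0]}'
python3 - <<'E'
from h import *
f=grab("top");cv2.imwrite("pics/t4.png",f["bgr"])
W=[ray(f,mid(c),.050) for c in blobs(f,(0,0,150),(180,40,255),60,(50,200,200,380))]
a=-.16;R=np.array([[np.cos(a),np.sin(a)],[-np.sin(a),np.cos(a)]])
print([(w.round(4),(R@(w[:2]-[.479,.338])).round(4)) for w in W])
E
```

```text
clock: 22.4
position: [0.4285, 0.3435, 0.078]
tool_rot: [-3.14, 0.001, 1.328]
force: [1.1, 0.5, 1.1]
grip_width: 0.0853
finger_force: 0.0
clock: 22.9
position: [0.4291, 0.2226, 0.1786]
tool_rot: [3.14, -0.001, 1.328]
force: [1.5, -0.1, -0.5]
grip_width: 0.0855
finger_force: 0.0
clock: 23.4
position: [0.4289, 0.0699, 0.1779]
tool_rot: [3.141, 0.001, 1.323]
force: [-0.6, 1.5, 0.2]
grip_width: 0.0854
finger_force: 0.0
[(array([0.4288, 0.3435, 0.05  ]), array([-0.0504, -0.0025])), (array([0.5272, 0.3305, 0.05  ]), array([0.0488, 0.0003]))]
```

View pics/t4.png

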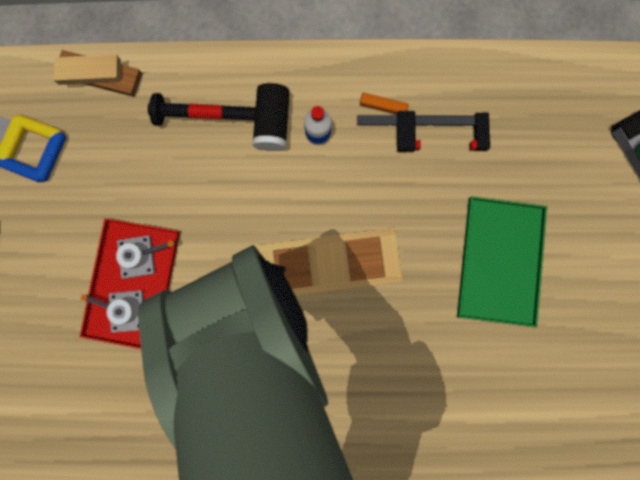

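Both units stand flat in the red tray, at (128,255) and (120,311). The jig is empty and the mallet, glue bottle and clamp have not moved.

```bash
python3 -c "
from workcell import bot
print(bot.job_done())"
```

```text
the job is handed in; nothing more can be done
None
```

I swung both rollers in the jig and each dragged at roughly 2.5–3.5 N, so both units are standing upright in the red tray, nothing else was disturbed, and the job is handed in (no verdict was returned).

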